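# Slide the file crate home and swing the keeper across

## Robot

A 6-joint arm with a two-finger parallel gripper is mounted at the origin on the work surface. World frame = base frame: x ahead of the robot, y to its left, z up, the work surface at z = 0. Lengths are in m, angles in rad, forces in N, time in s.
With the tool pointing down it reaches from about 0.25 to 0.775 m from the base axis. Payload 4 kg.
Tool frame: the origin (TCP) lies midway between the tips of the shut fingers; the grasp point (between the pads) lies 19 mm behind it; y points along the fingers, x is the direction in which the jaws open and shut, and the axes are right-handed (so a half turn about y gives the same grasp; the last joint's range is limited). The gripper opens to 94 mm and grips with 3 to 60 N. Pads are 16 mm wide; open, the fingers measure 119 mm over their backs; the gripper's body (75 mm by 177 mm) begins 78 mm behind the grasp point.
Start: joints at [1.027, 0.087, 1.371, -0, 1.684, -0.103], TCP at [0.235, 0.497, 0.206] pointing down, gripper open.
Joint ranges: [-3.1, 3.1], [-0.76, 2.03], [0.27, 2.55], [-1.08, 4.22], [0.17, 2.65], [-2.57, 2.57]. Speed limits (rad/s): [2.79, 2.79, 3.14, 3.14, 3.14, 3.14].

## Interface

Orientations are given as [roll, pitch, yaw] about the fixed x, y, z axes, in that order (R = Rz(yaw) Ry(pitch) Rx(roll)).
In Python, from bench import robot gives the robot as it stands.
- The arm moves only by the shell command python3 -m creep 'ROWS'. ROWS is JSON, a list of rows, each a list of 7 numbers: the shift along the tool's x, y, z in mm, then the turn, a rotation vector about the tool's x, y, z in degrees, then the closure in counts, from 0 (fully open) to 255 (shut). A call has 1 to 5 rows; each row is the pose to reach, as a shift and turn from the pose commanded when the call began, along the tool's axes at that moment; what a row does not reach only later rows make up. A row lasts 1/8 s, in which the tool goes at most 62.5 mm and 10.7 degrees, less where a joint would pass 70% of its speed; a pose out of reach is approached as far as the arm can. A call with a gripper value outside its range is refused whole. The fingers move at their own pace and stop on an object; the grip force is fixed at half the most. Time passes only in rows, so rows that repeat a pose let the fingers close. It gives the time, the measured TCP pose, the force and the opening at its end, in the units of the state.
- robot.get_obs(): the state, without advancing time (a new reading comes with each control period).
- robot.snapshot(name): name is "scene" or "top"; returns a dict with "color" (480x640x3 uint8, blue, green, red), "fx", "fy", "cx", "cy" (pixels), "world_from_camera" (4x4, takes a point from camera to world coordinates). Camera axes: x right, y down, z forward; pixel columns grow to the right and rows downward; lengths in m; the calibration is good to about 2 mm. A picture is of the moment at which its call begins. There is no depth.
- robot.close_job(): hands the job in, once; it reports no verdict.
Trained networks look in the newest picture that a camera, given by its name, has taken for a name from the list of things; names that differ only in an ending like _2 or _b are one class to them, and where a whole thing is asked for, a point or a joint stands for the part that bears it (a point fixed in the world has none). Each returns a list of dicts, best first, with "p" (0 to 1); they miss things now and then, are a little off and sometimes report something else, mostly with a low value. They report only what shows in the picture. A call takes as long as a camera call. They do not tell look-alikes from the thing itself.
- robot.spot_in(name, camera): "point" ([x, y, z] in m, in world coordinates, good to about 4 mm: the middle of the surface that is visible of it).
- robot.landmark_of(name, camera): "point" ([x, y, z] in m, in world coordinates, good to about 4 mm: a listed point, or the origin of a listed thing).
The state is a dict: "time": time; "joint_positions": joint angles; "qvel": joint speeds; "joint_torque": joint torques, N m; "tool_pos": TCP position; "ee_rot": TCP orientation; "wrist_force": force on the tool from outside, world axes, zero at the start; "wrist_torque": the same for the moment, N m; "width": finger opening in m.
Only numpy, scipy, OpenCV 4.12 (cv2) and the standard library are available. Lean on these libraries where they do the work, as an engineer would, in place of code of your own. Each camera call takes 0.05 s, during which the arm holds its last target.

## Task

Slide the tall, heavy plywood file crate along the bench into its bay, pushing it low at its foot board so that it slides and never tips, until it stands fully home against the back stop, square between the two battens. Then push the flat steel keeper bar round with a fingertip until it lies straight across the front of the crate. Nothing is to be pinched or lifted: keep off the crate's carrying handle, and leave the other things on the bench where they stand.

Things in the scene. Friction and masses are not known exactly. Their poses are not given: they have to be found in the camera images.
- crate: Loose upright plywood crate of files, 1 to 1.4 kg: 90 (x) x 130 (y) x 170 mm tall, handles rise to 230, on a foot board 24 thick, as wide, that juts out 45 on the near side. Origin: on the underside, below the middle of the upright box (not of the board); z up, x towards the back stop. The board's near edge, x = -90, is where to push: so it slides. Pushed on the upper half of the box it tips.
- crate_handle (a point): Middle of the crate's round carrying handle (18 dia, along crate y, 215 above the underside). Not to be taken between the fingers.
- bay_home (a point): Bay fixed to the bench: two dark wooden battens along its x, 30 mm tall, 18 thick, inner faces at y = +-73, near ends splayed from x = -45 to -80 (mouth 184 wide); back stop 50 tall, near face at x = +45. No floor of its own. This point: the crate's origin when home; x from mouth to back stop, within 0.2 rad of world +x.
- keeper (a joint): Flat steel bar turning level on a pin at the left (+y) of the bay's mouth, bay x = -65, y = +112 mm. 0: points away from the bay (bay +y); pi/2: bay -x; pi: end stop, straight across the front of the home crate (bay -y), 9 mm clear of it. Grows counter-clockwise seen from above. Starts at 0.65 to 1.2. 1 to 2 N at the tip moves it; it stays where left. Blocked if the crate is not home.
- keeper_hinge (a point): On the pin's axis at mid height of the bar, 50 mm above the bench. The bar spans 35 to 65 above the bench, is 22 thick and runs from 15 behind the pin to 130 beyond it; the pin's head rises to 71.
- keeper_mid (a point): Point of the keeper bar 70 mm from its pin, mid height; y along the bar from pin to tip, x across the bar. Push the bar's +x face (at x = +11), towards -x, to shut it.
- keeper_tip (a point): The keeper bar's free end, 130 from the pin, mid height.
- tin: Bystander: a bare metal tin, 74 dia x 100 tall (mm). Origin: centre of the underside. Leave it (fails if moved more than 30 or knocked over).
- glue: Bystander: a white plastic bottle with black cap, 60 dia x 170 tall (mm). Origin: centre of the underside. Leave it (fails if moved more than 30 or knocked over).
- jar: Bystander: a glass jar with a steel lid, 68 dia x 90 tall (mm). Origin: centre of the underside. Leave it (fails if moved more than 30 or knocked over).
- offcut: Bystander: a wooden offcut block, 90 x 60 x 35 tall (mm). Origin: centre of the underside. Leave it (fails if moved more than 30 or knocked over).
- driver: Bystander: a screwdriver lying along its own x (mm). Origin: on the bench under the tool. Leave it (fails if moved more than 30 or knocked over).
- tape: Bystander: a black tape measure, 70 x 40 x 60 tall (mm). Origin: centre of the underside. Leave it (fails if moved more than 30 or knocked over).
- hammer: Bystander: a hammer lying along its own x (mm). Origin: on the bench under the tool. Leave it (fails if moved more than 30 or knocked over).
There are look-alikes about, which are no part of the job. Leave any purple or yellow look-alike of the crate alone.

How it is judged:
On the way, in this order (a step that is already met when the one before it is completed fails the run):
1. the crate stands fully home in its bay, upright and square, with the keeper still open (x of crate in the frame of bay_home above -0.007 m and y of crate in the frame of bay_home between -0.012 and 0.012 m and angle between the x axis of crate and the x axis of bay_home, either way round below 0.08 rad and angle between crate's own z axis and vertical below 0.04 rad and height (world z) of crate below 0.006 m and value of joint keeper below 2.6 rad), for 0.2 s.
2. the keeper bar lies across the front of the crate (x of crate in the frame of bay_home above -0.007 m and y of crate in the frame of bay_home between -0.012 and 0.012 m and angle between the x axis of crate and the x axis of bay_home, either way round below 0.08 rad and angle between crate's own z axis and vertical below 0.04 rad and height (world z) of crate below 0.006 m and value of joint keeper above 2.98 rad), for 0.2 s.
At the end, for the whole second after the job is handed in: Crate within 7 mm of touching the back stop, within 12 mm of the middle of the bay, square to it within 0.08 rad, upright on the bench and at rest; keeper bar within 0.16 rad of its end stop across the front and at rest (all of step 2 and linear speed of crate below 0.01 m/s and velocity of joint keeper between -0.05 and 0.05 rad/s).
It fails at once if the crate tips (tilts more than 0.12 rad) (angle between crate's own z axis and vertical above 0.12 rad).
It fails at once if the crate is lifted (height (world z) of crate above 0.012 m).
It fails at once if the crate's handle is taken between the fingers (x of the grasp point in the frame of crate_handle between -0.009 and 0.009 m and y of the grasp point in the frame of crate_handle between -0.055 and 0.055 m and z of the grasp point in the frame of crate_handle between -0.02 and 0.02 m).
It fails at once if the keeper bar is taken between the fingers (x of the grasp point in the frame of keeper_mid between -0.008 and 0.008 m and y of the grasp point in the frame of keeper_mid between -0.065 and 0.065 m and z of the grasp point in the frame of keeper_mid between -0.024 and 0.024 m).
It fails at once if another thing on the bench is moved more than 30 mm or knocked over (distance of any of tin, glue, jar, offcut, driver, tape, hammer from where it was at the start of the episode above 0.03 m or angle between any of tin, glue, jar's own z axis and vertical above 0.35 rad).
It also fails if it takes over 64 s, if anything falls off the work surface, if the arm or the gripper's body presses on something with over 40 N, if the wrist force passes 120 N, or if a joint passes its speed limit or range.

## Working session

There is one attempt and no reset: what is moved stays moved. The work goes in short steps, Python scripts to look and compute and a shell command to move; the robot and the scene stay as the last step left them, time stands still between calls to the robot, and variables do not carry over. Pictures are saved under pics/ and viewed, and the job is handed in when it is done.

```bash
mkdir -p pics; ls
python3 - <<'E'
from bench import robot
import cv2
for n in("scene","top"):
    s=robot.snapshot(n); cv2.imwrite(f"pics/{n}0.png",s["color"])
    print(n,s["fx"],s["cx"],s["cy"],s["world_from_camera"].round(3).tolist() if hasattr(s["world_from_camera"],'round') else s["world_from_camera"])
    for t in("crate","crate_handle","bay_home","keeper_hinge","keeper_mid","keeper_tip"):
        for r in robot.landmark_of(t,n)[:4]: print(t,[round(v,3) for v in r["point"]],round(r["p"],2))
o=robot.get_obs(); print(o["time"],o["tool_pos"],o["ee_rot"],o["width"])
E
```

```text
pics
scene 531.7082583857283 314.582448247912 232.57271715578455 [[0.847, 0.315, -0.428, 0.92], [0.531, -0.525, 0.665, -0.686], [-0.015, -0.79, -0.612, 0.742], [0.0, 0.0, 0.0, 1.0]]
crate [0.544, 0.039, 0.001] 0.77
crate [0.244, -0.302, -0.0] 0.67
crate [0.395, 0.326, -0.002] 0.58
crate_handle [0.238, -0.303, 0.215] 0.9
crate_handle [0.394, 0.325, 0.215] 0.75
crate_handle [0.54, 0.035, 0.216] 0.64
crate_handle [0.59, -0.18, 0.001] 0.63
keeper_hinge [0.646, 0.126, 0.049] 0.8
keeper_hinge [0.547, 0.037, 0.0] 0.33
keeper_mid [0.594, 0.171, 0.049] 0.55
keeper_mid [0.591, -0.181, 0.001] 0.42
keeper_mid [0.539, 0.035, 0.217] 0.31
keeper_tip [0.552, 0.211, 0.05] 0.81
top 477.63824286910847 319.4044588555989 236.46284110608678 [[-0.023, -0.989, 0.147, 0.34], [-0.999, 0.026, 0.022, -0.053], [-0.025, -0.146, -0.989, 1.277], [0.0, 0.0, 0.0, 1.0]]
crate [0.398, 0.328, 0.004] 0.86
crate [0.542, 0.038, 0.001] 0.77
crate [0.237, -0.302, -0.004] 0.57
crate [0.539, 0.276, 0.002] 0.37
crate_handle [0.243, -0.306, 0.214] 0.83
crate_handle [0.396, 0.327, 0.212] 0.61
keeper_hinge [0.644, 0.122, 0.052] 0.8
keeper_mid [0.598, 0.17, 0.048] 0.78
keeper_mid [0.462, -0.147, -0.002] 0.25
keeper_tip [0.549, 0.209, 0.046] 0.63
keeper_tip [0.769, 0.22, -0.002] 0.23
0.7 [0.23466989 0.49742816 0.20550316] [-1.57082414e+00 -7.90671274e-05  1.13002396e+00] 0.09417343234268855
```

View pics/scene0.png

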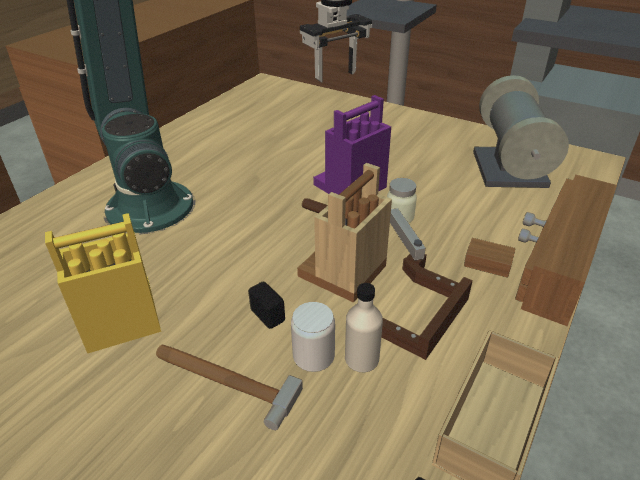

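View pics/top0.png

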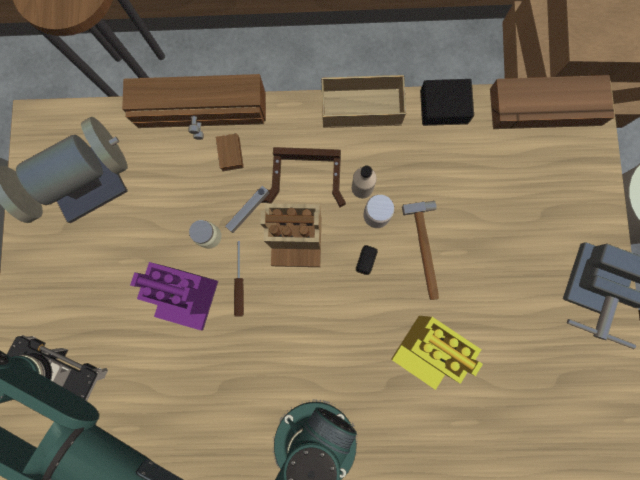

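Candidates for the crate: natural plywood at top (295,235), purple at (175,295), yellow at (440,350). The plywood one fits (natural wood, standing before the bay). I'll confirm it in an enlarged crop.

Run:
```python
import cv2
a=cv2.imread("pics/top0.png")[130:285,220:400]
cv2.imwrite("pics/c1.png",cv2.resize(a,None,fx=4.4,fy=3.87*4.4/3.87*0.87,interpolation=cv2.INTER_CUBIC)[:600])
cv2.imwrite("pics/c1.png",cv2.resize(a,(696,599),interpolation=cv2.INTER_CUBIC))
b=cv2.imread("pics/scene0.png")[150:370,280:490]
cv2.imwrite("pics/c2.png",cv2.resize(b,(570,597),interpolation=cv2.INTER_CUBIC))
```

```text
(no output)
```

View pics/c1.png

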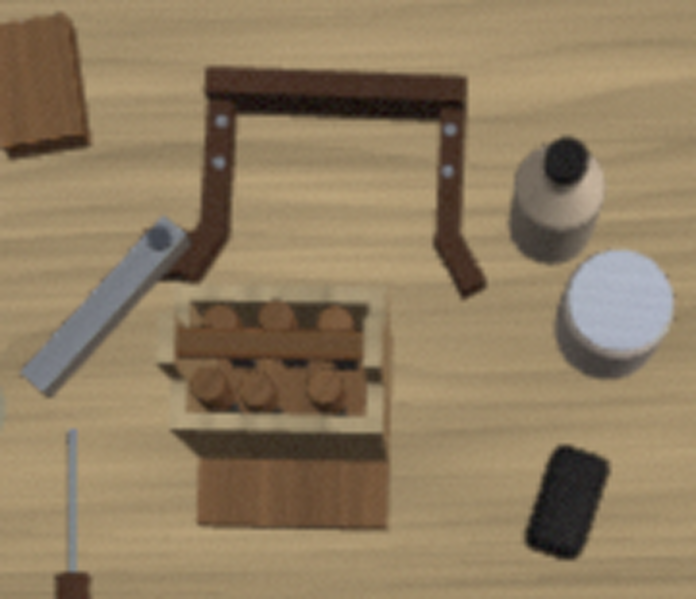

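View pics/c2.png

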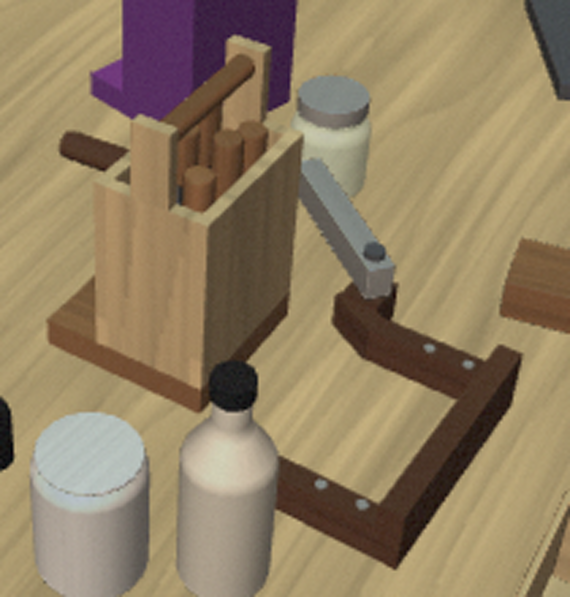

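```bash
cat > h.py <<'E'
import numpy as np
from bench import robot
def cam(n):
    s=robot.snapshot(n); return s
def ray(s,u,v,z):
    T=np.array(s["world_from_camera"]); d=T[:3,:3]@np.array([(u-s["cx"])/s["fx"],(v-s["cy"])/s["fy"],1]); c=T[:3,3]
    return c+d*(z-c[2])/d[2]
E
python3 - <<'E'
from h import *
s=cam("top")
def P(X,Y,z,l):
    print(l,ray(s,220+X/3.867-.37,130+Y/3.867-.37,z)[:2].round(4))
P(198,525,.024,'boardL');P(388,527,.024,'boardR')
P(198,457,.024,'boxnearL');P(388,459,.024,'boxnearR')
P(221,121,.03,'scL');P(218,162,.03,'scL2');P(450,130,.03,'scR');P(447,171,.03,'scR2')
P(236,115,.03,'inL');P(230,237,.03,'inL2');P(440,115,.03,'inR');P(436,240,.03,'inR2')
P(207,67,.05,'bsL');P(466,77,.05,'bsR');P(207,97,.05,'bsnL');P(466,107,.05,'bsnR')
P(236,108,.0,'bsbotL');P(438,118,.0,'bsbotR')
P(160,237,.071,'pin')
P(38,385,.065,'tipish')
P(468,297,.03,'splR near');P(486,288,.03,'splR far')
for t in("tin","glue","jar","offcut","driver","tape","hammer"):
  for n in ("top",):
    for r in robot.landmark_of(t,n)[:2]: print(t,[round(v,3) for v in r["point"]],round(r["p"],2))
E
```

```text
boardL [0.4527 0.105 ]
boardR [ 0.4481 -0.0246]
boxnearL [0.4994 0.1046]
boxnearR [ 0.4947 -0.0256]
scL [0.7355 0.0858]
scL2 [0.7059 0.0882]
scR [ 0.7241 -0.0743]
scR2 [ 0.6947 -0.0714]
inL [0.7395 0.0752]
inL2 [0.652  0.0804]
inR [ 0.7351 -0.0677]
inR2 [ 0.6457 -0.0625]
bsL [0.7682 0.0929]
bsR [ 0.7554 -0.0861]
bsnL [0.7466 0.0931]
bsnR [ 0.734  -0.0854]
bsbotL [0.7544 0.0783]
bsbotR [ 0.7425 -0.0665]
pin [0.6431 0.1231]
tipish [0.5455 0.2063]
splR near [ 0.6048 -0.0834]
splR far [ 0.6108 -0.096 ]
tin [0.59, -0.183, -0.002] 0.59
glue [0.662, -0.143, -0.001] 0.6
jar [0.541, 0.277, 0.003] 0.95
offcut [0.766, 0.218, 0.001] 0.95
tape [0.46, -0.145, -0.004] 0.62
tape [0.541, 0.276, 0.004] 0.44
hammer [0.486, -0.305, 0.001] 0.76
hammer [0.663, -0.143, -0.0] 0.7
```

Plywood crate confirmed: board near edge at crop (198–388, 526), sizes agree (129 mm wide). From the measurements, bay home is about (0.7005, 0.007), yaw −0.07, and the crate about (0.541, 0.037), yaw −0.035. The plan is a two-finger push on the board edge.

```bash
cat >> h.py <<'E'
from scipy.spatial.transform import Rotation as Ro
def tool(lean,yaw):
    # pushing pose: yaw nominal ; lean = body leans back (towards -x)
    return Ro.from_euler('xyz',[-np.pi/2,0,yaw])*Ro.from_rotvec([lean,0,0])
def rows(p,R):
    o=robot.get_obs(); R0=Ro.from_euler('xyz',o["ee_rot"])
    print("at",o["time"],np.round(o["tool_pos"],4),np.round(o["ee_rot"],3),'w',round(o["width"],3))
    print("shift mm",(R0.inv().apply(np.array(p)-o["tool_pos"])*1000).round(1),"turn",np.degrees((R0.inv()*R).as_rotvec()).round(1))
E
python3 - <<'E'
from h import *
for L in (.17,-.17): print(L,tool(L,1.536).as_matrix().round(2)[:,1])
rows([.26,.45,.30],tool(0,1.13))
R=tool(0,1.536)
rows([.40,.04,.30],R)
E
```

```text
0.17 [-0.17  0.01 -0.99]
-0.17 [ 0.17 -0.01 -0.99]
at 1.1 [0.2347 0.4974 0.2055] [-1.571 -0.     1.13 ] w 0.094
shift mm [-32.1 -94.5 -43.1] turn [ 0. -0.  0.]
at 1.1 [0.2347 0.4974 0.2055] [-1.571 -0.     1.13 ] w 0.094
shift mm [-343.2  -94.5 -344.7] turn [  0.  -23.3   0. ]
```

```bash
python3 -m creep '[[0,-60,0,0,0,0,0],[0,-95,0,0,-5,0,0],[-40,-95,-45,0,-14,0,0],[-80,-95,-85,0,-23,0,0],[-120,-95,-130,0,-23,0,40]]'
python3 - <<'E'
from h import *
rows([.40,.04,.28],tool(-.17,1.536))
E
```

```text
time: 1.72
tool_pos: [0.3013, 0.3321, 0.3007]
ee_rot: [-1.572, -0.0, 1.534]
wrist_force: [0.2, -0.0, 0.9]
width: 0.087
at 1.725 [0.3013 0.3321 0.3007] [-1.572 -0.     1.534] w 0.087
shift mm [-288.2   20.6 -109.5] turn [-9.7 -0.1  0. ]
```

```bash
python3 -m creep '[[-57,0,-22,-2,0,0,50],[-115,0,-44,-4,0,0,50],[-172,0,-66,-6,0,0,50],[-230,0,-88,-8,0,0,50],[-288,20,-110,-9.7,0,0,50]]'
python3 - <<'E'
from h import *
rows([.415,.040,.04],tool(-.17,1.536))
E
```

```text
time: 2.35
tool_pos: [0.3998, 0.0419, 0.2832]
ee_rot: [-1.746, 0.0, 1.532]
wrist_force: [0.2, -0.3, -0.8]
width: 0.0754
at 2.35 [0.3998 0.0419 0.2832] [-1.746  0.     1.532] w 0.075
shift mm [ -1.3 242.1  27.5] turn [ 0.3 -0.2 -0. ]
```

```bash
python3 -m creep '[[0,60,7,0,0,0,50],[0,120,14,0,0,0,50],[-1,180,21,0,0,0,50],[-1,235,27,0,0,0,50],[-1,242,27.5,0,0,0,50]]'
python3 - <<'E'
from h import *
rows([.430,.039,.012],tool(-.17,1.536))
import cv2
s=cam("scene");cv2.imwrite("pics/s2.png",s["color"][130:370,230:490].repeat(2,0).repeat(2,1))
E
```

```text
time: 2.98
tool_pos: [0.4087, 0.0423, 0.0339]
ee_rot: [-1.731, -0.0, 1.531]
wrist_force: [-0.0, 0.7, -0.2]
width: 0.0756
at 2.975 [0.4087 0.0423 0.0339] [-1.731 -0.     1.531] w 0.076
shift mm [ -2.5  25.1 -17.7] turn [-0.6 -0.3 -0. ]
```

View pics/s2.png

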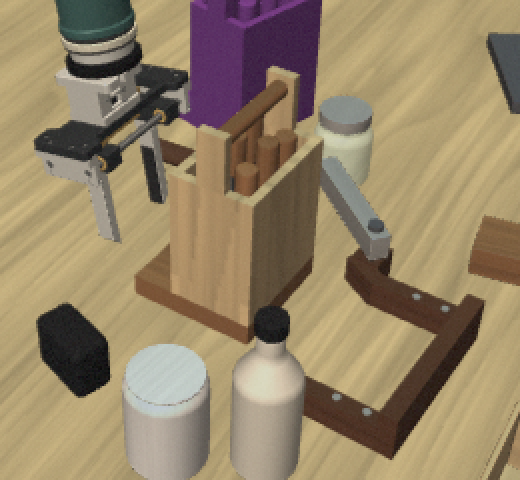

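Fingers stand clear behind the board (fingertips at crop (115,240) and (155,200)); tape and purple crate are clear. Now I lower them to board height.

```bash
python3 -m creep '[[-2,15,-5,0,0,0,50],[-2,25,-10,0,0,0,50],[-2,25,-15,0,0,0,50],[-2,25,-15,0,0,0,50],[-2,25,-15,0,0,0,50]]'
python3 - <<'E'
from h import *
rows([.438,.039,.012],tool(-.17,1.536))
E
```

```text
time: 3.65
tool_pos: [0.4318, 0.0395, 0.0167]
ee_rot: [-1.741, -0.0, 1.532]
wrist_force: [-0.3, 0.9, 0.2]
width: 0.0756
at 3.65 [0.4318 0.0395 0.0167] [-1.741 -0.     1.532] w 0.076
shift mm [-0.3  5.7 -5.3] turn [ 0.  -0.3 -0. ]
```

```bash
python3 -m creep '[[0,5,-3,0,0,0,50],[0,6,-8,0,0,0,50],[0,7,-13,0,0,0,50],[-1,8,-21,0,0,0,50],[-2,9,-29,0,0,0,50]]'
python3 - <<'E'
from h import *
import cv2
rows([.53,.027,.012],tool(-.17,1.52))
s=cam("top");cv2.imwrite("pics/t3.png",cv2.resize(s["color"][130:285,220:400],(696,599),interpolation=cv2.INTER_CUBIC))
E
```

```text
time: 4.28
tool_pos: [0.458, 0.0368, 0.0104]
ee_rot: [-1.731, -0.001, 1.532]
wrist_force: [-7.5, 2.4, 1.9]
width: 0.0757
at 4.275 [0.458  0.0368 0.0104] [-1.731e+00 -1.000e-03  1.532e+00] w 0.076
shift mm [ -7.    9.9 -71.6] turn [-0.6  0.7  0.2]
```

View pics/t3.png

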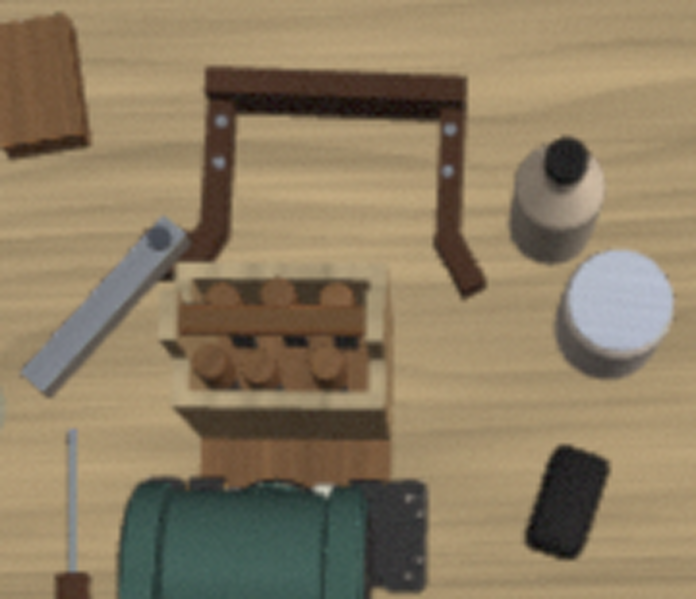

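```bash
python3 -m creep '[[-2,1.5,-7,0,0.1,0,50],[-4,2.5,-14,0,0.2,0,50],[-6,3.5,-21,0,0.3,0,50],[-8,4.5,-28,0,0.4,0,50],[-10,5.5,-35,0,0.5,0,50]]'
python3 - <<'E'
from h import *
import cv2
rows([.53,.027,.012],tool(-.17,1.52))
s=cam("top");cv2.imwrite("pics/t4.png",cv2.resize(s["color"][130:285,220:400],(696,599),interpolation=cv2.INTER_CUBIC))
for r in robot.landmark_of("crate","top")[:3]: print(np.round(r["point"],3),r["p"])
E
```

```text
time: 4.95
tool_pos: [0.4932, 0.0258, 0.0103]
ee_rot: [-1.732, -0.003, 1.523]
wrist_force: [-6.2, 1.4, -0.7]
width: 0.0754
at 4.95 [0.4932 0.0258 0.0103] [-1.732 -0.003  1.523] w 0.075
shift mm [  3.    4.2 -36.5] turn [-0.5  0.2  0.2]
[0.398 0.327 0.002] 0.95
[ 0.234 -0.305 -0.001] 0.68
[0.593 0.026 0.003] 0.62
```

View pics/t4.png

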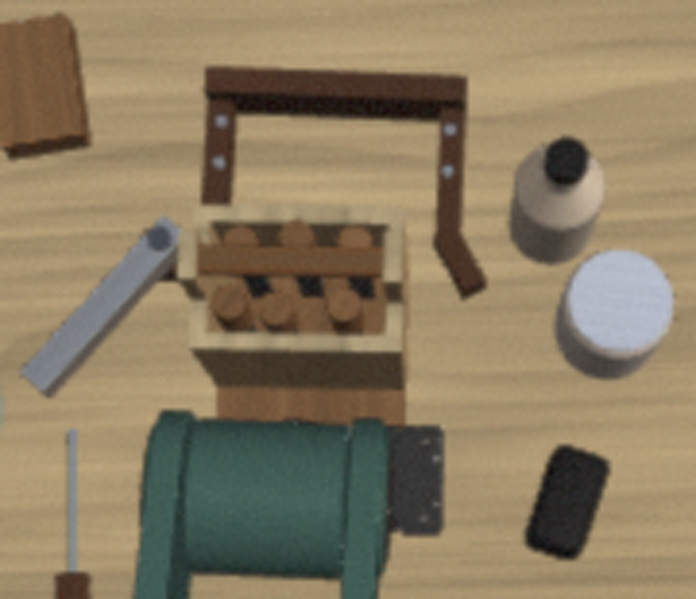

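```bash
cat >> h.py <<'E'
def bay(p):
    p=np.array(p[:2])-[.7005,.0072]; c,s_=np.cos(-.07),np.sin(-.07)
    return np.array([c*p[0]+s_*p[1],-s_*p[0]+c*p[1]])
def crop(s,X,Y,z): return ray(s,220+X/3.867-.37,130+Y/3.867-.37,z)
E
python3 - <<'E'
from h import *
s=cam("top")
a=crop(s,217,384,.024);b=crop(s,404,387,.024)
print(a,b,"yaw",-np.arctan2(a[0]-b[0],a[1]-b[1]), "bay of box near-mid",bay((a+b)/2), bay(robot.get_obs()["tool_pos"]))
E
```

```text
[0.54979911 0.0910614  0.024     ] [ 0.54423446 -0.03776732  0.024     ] yaw -0.04316735727652033 bay of box near-mid [-0.15446752  0.00866437] [-0.20666023  0.00353057]
```

```bash
python3 -m creep '[[-2,1,-7,0,0.3,0,50],[-4,2,-14,0,0.6,0,50],[-6,3,-21,0,0.9,0,50],[-8,4,-28,0,1.1,0,50],[-10,5.5,-36,0,1.3,0,50]]'
python3 - <<'E'
from h import *
import cv2
rows([.53,.027,.012],tool(-.17,1.5))
print(bay(robot.get_obs()["tool_pos"]))
s=cam("top");cv2.imwrite("pics/t5.png",cv2.resize(s["color"][130:285,220:400],(696,599),interpolation=cv2.INTER_CUBIC))
E
```

```text
time: 5.72
tool_pos: [0.5324, 0.013, 0.0129]
ee_rot: [-1.739, -0.005, 1.5]
wrist_force: [-5.3, 1.9, -3.4]
width: 0.0752
at 5.725 [0.5324 0.013  0.0129] [-1.739 -0.005  1.5  ] w 0.075
shift mm [13.8  0.4  3.4] turn [-0.1 -0.   0.3]
[-0.16813963 -0.00593555]
```

View pics/t5.png

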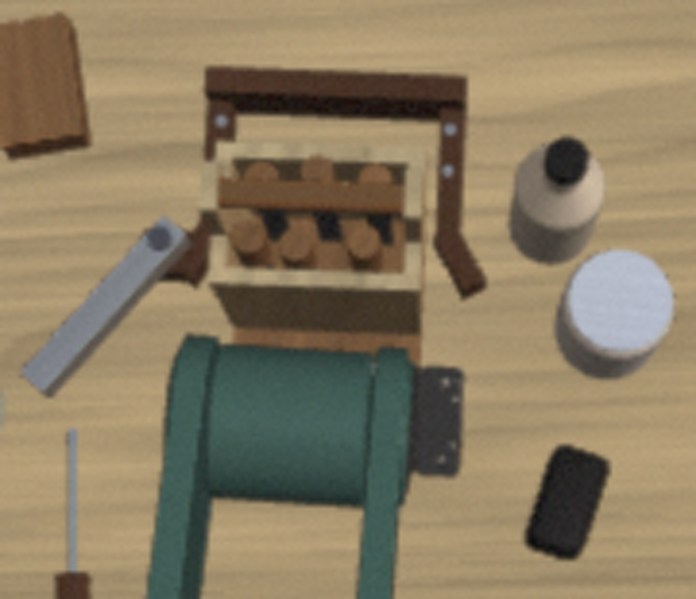

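Run:
```python
from h import *
s=cam("top")
a=crop(s,233,329,.024);b=crop(s,421,334,.024)
print(a,b,"yaw",-np.arctan2(a[0]-b[0],a[1]-b[1]), "bay of box near-mid",bay((a+b)/2), bay(robot.get_obs()["tool_pos"]))
```

```text
[0.58808495 0.07959747 0.024     ] [ 0.58096393 -0.05039471  0.024     ] yaw -0.05472567231517778 bay of box near-mid [-0.11620921 -0.00072841] [-0.16657332 -0.00634674]
```

```bash
python3 -m creep '[[0,1.2,-8,0,0,0,50],[0,2.6,-17,0,0,0,50],[0,4,-26,0,0,0,50],[0,5.5,-35,0,0,0,50],[0,6.8,-42,0,0,0,50]]'
python3 - <<'E'
from h import *
print(bay(robot.get_obs()["tool_pos"]))
E
python3 -m creep '[[0,1,-5,0,0,0,50],[0,1.7,-10,0,0,0,50],[0,2.4,-14,0,0,0,50]]'
python3 - <<'E'
from h import *
import cv2
print(bay(robot.get_obs()["tool_pos"]))
s=cam("top");cv2.imwrite("pics/t6.png",cv2.resize(s["color"][130:285,220:400],(696,599),interpolation=cv2.INTER_CUBIC))
E
```

```text
time: 6.45
tool_pos: [0.5746, 0.0099, 0.0137]
ee_rot: [-1.739, -0.005, 1.5]
wrist_force: [-6.8, -0.0, 0.5]
width: 0.0756
[-0.12576075 -0.00612309]
time: 6.82
tool_pos: [0.5886, 0.0089, 0.0137]
ee_rot: [-1.739, -0.005, 1.5]
wrist_force: [-6.8, 1.0, -0.5]
width: 0.0756
[-0.11171958 -0.00613424]
```

View pics/t6.png

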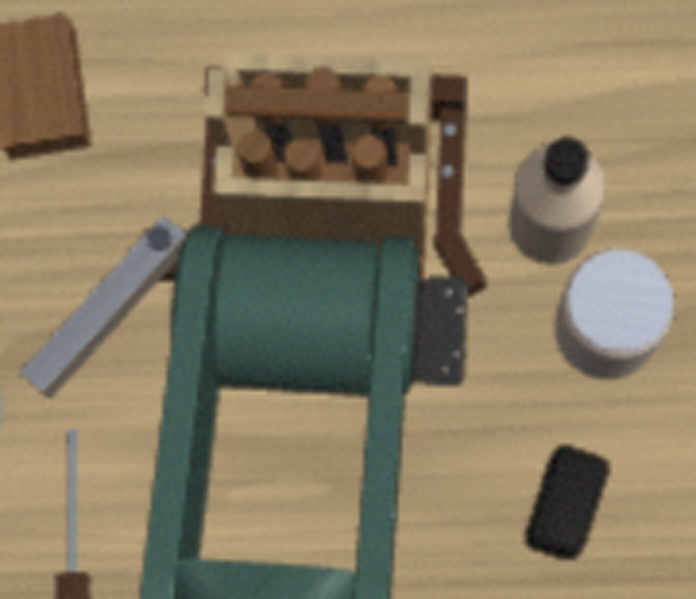

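```bash
python3 -m creep '[[0,0.6,-4,0,0,0,50],[0,1.2,-8,0,0,0,50],[0,1.8,-11,0,0,0,50],[0,2,-13,0,0,0,50]]'
python3 -m creep '[[0,0.3,-1.5,0,0,0,50],[0,0.5,-3,0,0,0,50]]'
python3 - <<'E'
from h import *
print(bay(robot.get_obs()["tool_pos"]))
E
```

```text
time: 7.38
tool_pos: [0.6016, 0.008, 0.0137]
ee_rot: [-1.739, -0.005, 1.5]
wrist_force: [-5.5, 0.5, -2.2]
width: 0.0756
time: 7.62
tool_pos: [0.6032, 0.0079, 0.0136]
ee_rot: [-1.736, -0.005, 1.5]
wrist_force: [-12.7, 0.4, 4.6]
width: 0.0756
[-0.09712981 -0.00609175]
```

```bash
python3 -m creep '[[0,0.3,-1.5,0,0,0,50],[0,0.3,-2,0,0,0,50],[0,0.3,-2,0,0,0,50]]'
python3 - <<'E'
from h import *
print(bay(robot.get_obs()["tool_pos"]))
E
```

```text
time: 8.0
tool_pos: [0.6033, 0.0079, 0.0136]
ee_rot: [-1.732, -0.005, 1.5]
wrist_force: [-16.5, 0.7, 6.6]
width: 0.0758
[-0.09702897 -0.00606525]
```

The crate has come up against a firm stop: force rises to 16 N and motion has ceased at the expected place. I'll back off and look.

```bash
python3 -m creep '[[0,-1,10,0,0,0,50],[0,-5,35,0,0,0,50],[0,-30,80,0,0,0,50],[0,-80,130,0,0,0,100],[0,-140,180,0,0,0,150]]'
python3 -m creep '[[0,-40,50,0,0,0,255],[0,-60,80,0,0,0,255]]'
python3 - <<'E'
from h import *
import cv2
s=cam("top");cv2.imwrite("pics/t7.png",cv2.resize(s["color"][130:285,220:400],(696,599),interpolation=cv2.INTER_CUBIC))
s=cam("scene");cv2.imwrite("pics/s7.png",s["color"][130:370,250:510].repeat(2,0).repeat(2,1))
for n in("top","scene"):
  for t in ("crate","crate_handle","keeper_hinge","keeper_tip","keeper_mid"):
    for r in robot.landmark_of(t,n)[:4]:
        if r["point"][0]>.5: print(n,t,np.round(r["point"],3),round(r["p"],2),bay(r["point"]))
E
```

```text
time: 8.62
tool_pos: [0.4253, 0.02, 0.1088]
ee_rot: [-1.747, -0.005, 1.5]
wrist_force: [-0.1, -0.1, 1.3]
width: 0.0589
time: 8.88
tool_pos: [0.3373, 0.026, 0.1564]
ee_rot: [-1.752, -0.005, 1.5]
wrist_force: [-0.6, -0.2, -0.1]
width: 0.0391
top crate [0.703 0.006 0.002] 0.83 [ 0.00257081 -0.00092245]
top crate_handle [0.7   0.008 0.213] 0.91 [-0.00024847  0.0006843 ]
top keeper_hinge [0.702 0.007 0.002] 0.34 [1.09730610e-03 7.69371321e-05]
top keeper_tip [0.55  0.21  0.049] 0.94 [-0.16445056  0.19226873]
top keeper_mid [0.594 0.173 0.05 ] 0.56 [-0.11785669  0.15824431]
scene crate [0.7   0.006 0.001] 0.71 [ 1.21534557e-05 -1.60307589e-03]
scene crate_handle [0.701 0.007 0.211] 0.6 [ 0.00081203 -0.00014356]
scene keeper_tip [0.551 0.213 0.052] 0.88 [-0.16350014  0.19444052]
scene keeper_mid [0.598 0.172 0.047] 0.8 [-0.11413961  0.15670051]
```

View pics/t7.png

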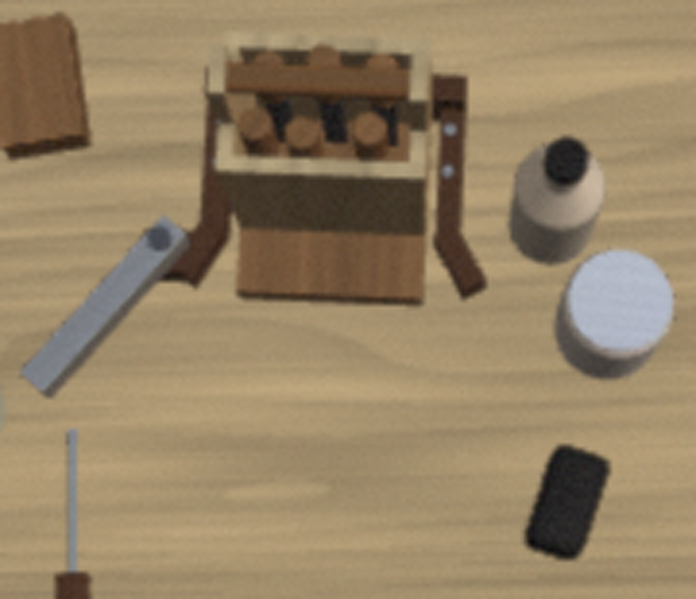

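View pics/s7.png

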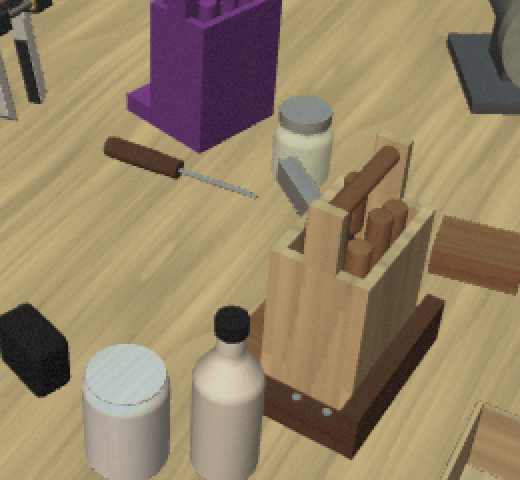

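Crate is home: top crop board edge (238,297)–(422,303), box between battens; handle landmark in the bay frame is within 1 mm in both views. Next is the keeper, at about 0.89 rad. I'll work out finger waypoints for the fixed tool orientation with shut fingers.

```bash
cat >> h.py <<'E'
def fing(th,r=.095,extra=0.0,z=.044):
    u=np.array([-np.sin(th),np.cos(th)]);n=np.array([np.cos(th),np.sin(th)])
    d=.011+12.5e-3*abs(n[1])+8e-3*abs(n[0])+extra
    b=np.array([-.065,.112])+r*u+d*n
    c,s_=np.cos(-.07),np.sin(-.07)
    return np.array([.7005+c*b[0]-s_*b[1],.0072+s_*b[0]+c*b[1],z])
E
python3 - <<'E'
from h import *
R=tool(-.17,1.5)
rows([.40,.10,.27],R)
p=fing(.89,.095,.014,.27);print(p)
rows(p,R); rows(fing(.89,.095,.014),R)
E
```

```text
at 9.475 [0.3361 0.0262 0.1512] [-1.738 -0.005  1.5  ] w 0.0
shift mm [  78.7 -107.   -77.5] turn [-0.1 -0.   0.3]
[0.60115133 0.2173451  0.27      ]
at 9.475 [0.3361 0.0262 0.1512] [-1.738 -0.005  1.5  ] w 0.0
shift mm [ 209.9  -74.2 -267.1] turn [-0.1 -0.   0.3]
at 9.475 [0.3361 0.0262 0.1512] [-1.738 -0.005  1.5  ] w 0.0
shift mm [ 208.7  148.6 -229.4] turn [-0.1 -0.   0.3]
```

```bash
python3 -m creep '[[20,-50,-5,0,0,0,255],[50,-90,-40,0,0,0,255],[80,-107,-80,0,0,0,255],[110,-100,-125,0,0,0,255],[140,-92,-170,0,0,0,255]]'
python3 - <<'E'
from h import *
R=tool(-.17,1.5)
rows(fing(.89,.095,.014,.26),R); rows(fing(.89,.095,.014,.1),R)
E
```

```text
time: 10.1
tool_pos: [0.4994, 0.1559, 0.2721]
ee_rot: [-1.741, -0.005, 1.501]
wrist_force: [0.2, -0.0, 0.9]
width: 0.0005
at 10.1 [0.4994 0.1559 0.2721] [-1.741 -0.005  1.501] w 0.0
shift mm [ 68.3  28.7 -93.7] turn [0.  0.  0.3]
at 10.1 [0.4994 0.1559 0.2721] [-1.741 -0.005  1.501] w 0.0
shift mm [ 67.5 186.4 -66.6] turn [0.  0.  0.3]
```

```bash
python3 -m creep '[[34,12,-47,0,0,0,255],[68,25,-94,0,0,0,255],[68,28,-94,0,0,0,255],[68,85,-84,0,0,0,255],[68,140,-75,0,0,0,255]]'
python3 - <<'E'
from h import *
import cv2
R=tool(-.17,1.5)
rows(fing(.89,.095,.014,.044),R)
s=cam("top");cv2.imwrite("pics/t8.png",cv2.resize(s["color"][130:285,180:360],(696,599),interpolation=cv2.INTER_CUBIC))
s=cam("scene");cv2.imwrite("pics/s8.png",s["color"][80:320,260:520].repeat(2,0).repeat(2,1))
E
```

```text
time: 10.72
tool_pos: [0.5996, 0.2161, 0.1464]
ee_rot: [-1.742, -0.006, 1.5]
wrist_force: [-0.5, 0.4, 0.4]
width: 0.0007
at 10.725 [0.5996 0.2161 0.1464] [-1.742 -0.006  1.5  ] w 0.001
shift mm [  0.8 101.1  16. ] turn [ 0.1 -0.   0.3]
```

View pics/s8.png

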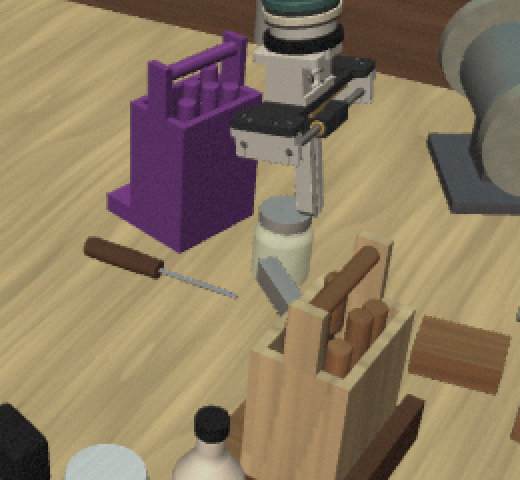

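View pics/t8.png

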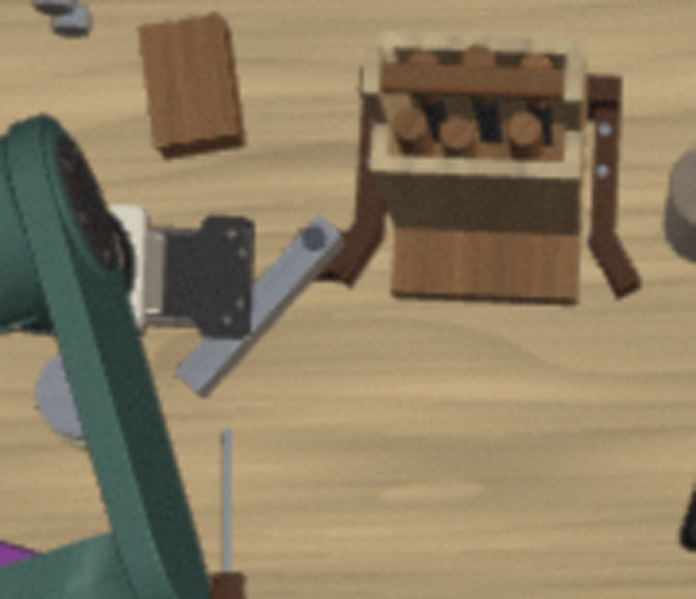

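The hand hangs left of the bar (finger tip at scene crop (310,210)), clear of jar, bar and purple crate. Now lowering.

```bash
python3 -m creep '[[1,40,6,0,0,0,255],[1,75,12,0,0,0,255],[1,101,16,0,0,0,255],[1,101,16,0,0,0,255]]'
python3 - <<'E'
from h import *
R=tool(-.17,1.5)
for th in (1.0,1.15,1.3,1.5,1.7):
    rows(fing(th),R)
E
```

```text
time: 11.32
tool_pos: [0.6006, 0.2174, 0.0452]
ee_rot: [-1.739, -0.005, 1.5]
wrist_force: [-0.1, -0.7, 0.6]
width: 0.0006
at 11.325 [0.6006 0.2174 0.0452] [-1.739 -0.005  1.5  ] w 0.001
shift mm [-17.6  -1.7  16.5] turn [-0.1 -0.   0.3]
at 11.325 [0.6006 0.2174 0.0452] [-1.739 -0.005  1.5  ] w 0.001
shift mm [-28.4  -3.5  26.6] turn [-0.1 -0.   0.3]
at 11.325 [0.6006 0.2174 0.0452] [-1.739 -0.005  1.5  ] w 0.001
shift mm [-41.  -5.  35.] turn [-0.1 -0.   0.3]
at 11.325 [0.6006 0.2174 0.0452] [-1.739 -0.005  1.5  ] w 0.001
shift mm [-60.   -6.5  43.2] turn [-0.1 -0.   0.3]
at 11.325 [0.6006 0.2174 0.0452] [-1.739 -0.005  1.5  ] w 0.001
shift mm [-78.7  -7.3  47.4] turn [-0.1 -0.   0.3]
```

```bash
python3 -m creep '[[-9,-1,8,0,0,0,255],[-18,-2,16,0,0,0,255],[-28,-3.5,26,0,0,0,255],[-41,-5,35,0,0,0,255],[-50,-6,39,0,0,0,255]]'
python3 - <<'E'
from h import *
R=tool(-.17,1.5)
for th in (1.5,1.65,1.8,1.95,2.1):
    rows(fing(th),R)
import cv2
s=cam("top");cv2.imwrite("pics/t9.png",cv2.resize(s["color"][130:285,180:360],(696,599),interpolation=cv2.INTER_CUBIC))
E
```

```text
time: 11.95
tool_pos: [0.557, 0.1697, 0.0438]
ee_rot: [-1.74, -0.005, 1.5]
wrist_force: [0.6, 1.2, -0.4]
width: 0.0008
at 11.95 [0.557  0.1697 0.0438] [-1.74  -0.005  1.5  ] w 0.001
shift mm [-9.3 -0.8  3.4] turn [-0.1 -0.   0.3]
at 11.95 [0.557  0.1697 0.0438] [-1.74  -0.005  1.5  ] w 0.001
shift mm [-23.5  -1.5   6.9] turn [-0.1 -0.   0.3]
at 11.95 [0.557  0.1697 0.0438] [-1.74  -0.005  1.5  ] w 0.001
shift mm [-37.3  -1.9   8.4] turn [-0.1 -0.   0.3]
at 11.95 [0.557  0.1697 0.0438] [-1.74  -0.005  1.5  ] w 0.001
shift mm [-51.4  -1.8   8. ] turn [-0.1 -0.   0.3]
at 11.95 [0.557  0.1697 0.0438] [-1.74  -0.005  1.5  ] w 0.001
shift mm [-65.7  -1.5   5.3] turn [-0.1 -0.   0.3]
```

View pics/t9.png

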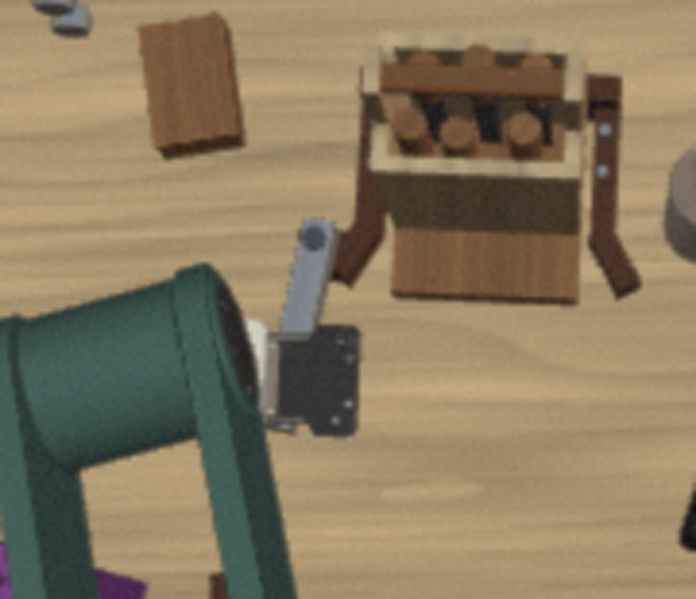

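The bar is turning as planned (now about 1.35 rad, pin at crop (313,237)). Carrying on around the arc.

```bash
python3 -m creep '[[-10,-1,4,0,0,0,255],[-23,-1.5,7,0,0,0,255],[-37,-2,8.5,0,0,0,255],[-51,-2,8,0,0,0,255],[-66,-1.5,5,0,0,0,255]]'
python3 - <<'E'
from h import *
R=tool(-.17,1.5)
for th in (2.25,2.4,2.55,2.7,2.85):
    rows(fing(th),R)
E
```

```text
time: 12.62
tool_pos: [0.548, 0.1041, 0.0439]
ee_rot: [-1.74, -0.005, 1.5]
wrist_force: [0.0, 1.4, 0.4]
width: 0.0003
at 12.625 [0.548  0.1041 0.0439] [-1.74  -0.005  1.5  ] w 0.0
shift mm [-13.7   0.5  -3.8] turn [-0.1 -0.   0.3]
at 12.625 [0.548  0.1041 0.0439] [-1.74  -0.005  1.5  ] w 0.0
shift mm [-27.    1.6 -10.9] turn [-0.1 -0.   0.3]
at 12.625 [0.548  0.1041 0.0439] [-1.74  -0.005  1.5  ] w 0.0
shift mm [-39.2   3.2 -20.3] turn [-0.1 -0.   0.3]
at 12.625 [0.548  0.1041 0.0439] [-1.74  -0.005  1.5  ] w 0.0
shift mm [-49.8   5.  -31.6] turn [-0.1 -0.   0.3]
at 12.625 [0.548  0.1041 0.0439] [-1.74  -0.005  1.5  ] w 0.0
shift mm [-58.6   7.2 -44.7] turn [-0.1 -0.   0.3]
```

```bash
python3 -m creep '[[-14,0.5,-4,0,0,0,255],[-27,1.5,-11,0,0,0,255],[-39,3,-20,0,0,0,255],[-50,5,-32,0,0,0,255],[-57,6.5,-40,0,0,0,255]]'
python3 - <<'E'
from h import *
R=tool(-.17,1.5)
for th in (2.85,3.0,3.1416):
    rows(fing(th),R)
import cv2
s=cam("top");cv2.imwrite("pics/t10.png",cv2.resize(s["color"][130:285,180:360],(696,599),interpolation=cv2.INTER_CUBIC))
E
```

```text
time: 13.25
tool_pos: [0.5854, 0.0445, 0.0439]
ee_rot: [-1.74, -0.005, 1.5]
wrist_force: [0.1, 1.5, -0.2]
width: 0.0005
at 13.25 [0.5854 0.0445 0.0439] [-1.74  -0.005  1.5  ] w 0.0
shift mm [-1.7  0.6 -3.8] turn [-0.1 -0.1  0.3]
at 13.25 [0.5854 0.0445 0.0439] [-1.74  -0.005  1.5  ] w 0.0
shift mm [ -8.3   3.  -18.3] turn [-0.1 -0.1  0.3]
at 13.25 [0.5854 0.0445 0.0439] [-1.74  -0.005  1.5  ] w 0.0
shift mm [-12.1   5.5 -33. ] turn [-0.1 -0.1  0.3]
```

View pics/t10.png

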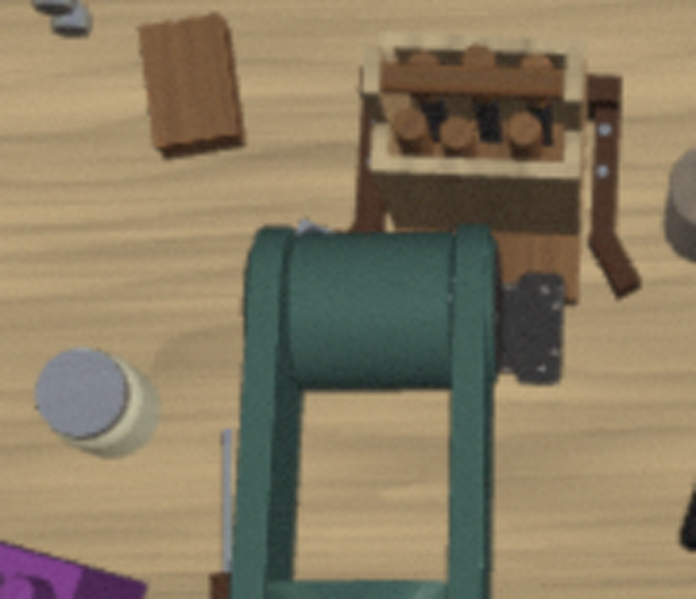

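```bash
python3 -m creep '[[-4,1.5,-8,0,0,0,255],[-7,2.5,-15,0,0,0,255],[-9,3.5,-22,0,0,0,255],[-11,4.5,-28,0,0,0,255],[-12,5,-32,0,0,0,255]]'
python3 -m creep '[[0,0.2,-1.5,0,0,0,255],[0,0.3,-2.5,0,0,0,255]]'
python3 - <<'E'
from h import *
rows(fing(3.1416),tool(-.17,1.5))
E
```

```text
time: 13.92
tool_pos: [0.6163, 0.0312, 0.0443]
ee_rot: [-1.74, -0.005, 1.501]
wrist_force: [-1.6, 0.7, 0.2]
width: 0.0007
time: 14.18
tool_pos: [0.6183, 0.0308, 0.0444]
ee_rot: [-1.74, -0.005, 1.5]
wrist_force: [-2.6, 0.5, -0.3]
width: 0.0005
at 14.175 [0.6183 0.0308 0.0444] [-1.74  -0.005  1.5  ] w 0.0
shift mm [-0.8  0.3  0.4] turn [-0.1 -0.   0.3]
```

```bash
python3 -m creep '[[0,0.2,-1.5,0,0,0,255],[0,0.4,-3,0,0,0,255],[0,0.4,-3,0,0,0,255]]'
python3 -m creep '[[0,0.2,-1,0,0,0,255],[0,0.3,-2,0,0,0,255],[0,0.3,-2,0,0,0,255]]'
```

```text
time: 14.55
tool_pos: [0.6188, 0.0307, 0.0442]
ee_rot: [-1.734, -0.005, 1.501]
wrist_force: [-8.3, -1.2, 3.6]
width: 0.0003
time: 14.92
tool_pos: [0.619, 0.0307, 0.0442]
ee_rot: [-1.73, -0.004, 1.501]
wrist_force: [-13.7, -0.2, 7.8]
width: 0.0005
```

Against the end stop: force rises without motion. I'll withdraw straight back and look.

```bash
python3 -m creep '[[0,-1,8,0,0,0,255],[0,-5,35,0,0,0,255],[0,-25,90,0,0,0,255],[0,-50,140,0,0,0,255],[0,-90,190,0,0,0,255]]'
python3 -m creep '[[0,-20,40,0,0,0,255],[0,-30,60,0,0,0,255]]'
python3 - <<'E'
from h import *
import cv2
s=cam("top");cv2.imwrite("pics/t11.png",cv2.resize(s["color"][130:285,220:400],(696,599),interpolation=cv2.INTER_CUBIC))
s=cam("scene");cv2.imwrite("pics/s11.png",s["color"][130:370,250:510].repeat(2,0).repeat(2,1))
for n in("top","scene"):
  for t in ("crate","crate_handle","keeper_hinge","keeper_tip","keeper_mid"):
    for r in robot.landmark_of(t,n)[:4]:
        if r["point"][0]>.5: print(n,t,np.round(r["point"],3),round(r["p"],2),bay(r["point"]).round(4))
E
```

```text
time: 15.55
tool_pos: [0.4213, 0.0446, 0.1005]
ee_rot: [-1.74, -0.005, 1.5]
wrist_force: [0.8, -0.1, 0.8]
width: 0.0005
time: 15.8
tool_pos: [0.3586, 0.0491, 0.1219]
ee_rot: [-1.746, -0.006, 1.501]
wrist_force: [1.2, 0.1, 0.4]
width: 0.0003
top crate [0.702 0.006 0.001] 0.66 [ 0.0016 -0.0011]
top keeper_hinge [0.643 0.122 0.052] 0.98 [-0.0657  0.1107]
top keeper_tip [ 0.634 -0.007  0.048] 0.86 [-0.0655 -0.0185]
top keeper_mid [0.646 0.055 0.05 ] 0.83 [-0.0581  0.0438]
scene crate_handle [0.701 0.004 0.215] 0.73 [ 0.0005 -0.0035]
scene keeper_tip [ 0.638 -0.007  0.051] 0.35 [-0.0614 -0.0184]
```

View pics/t11.png

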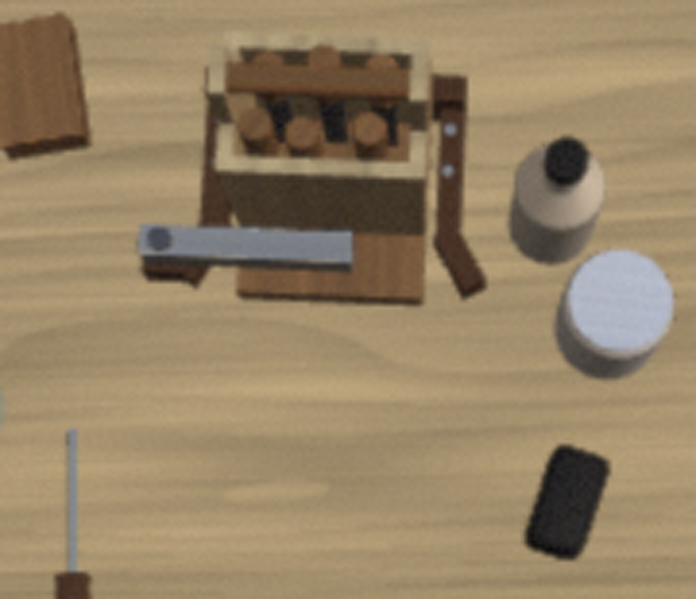

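View pics/s11.png

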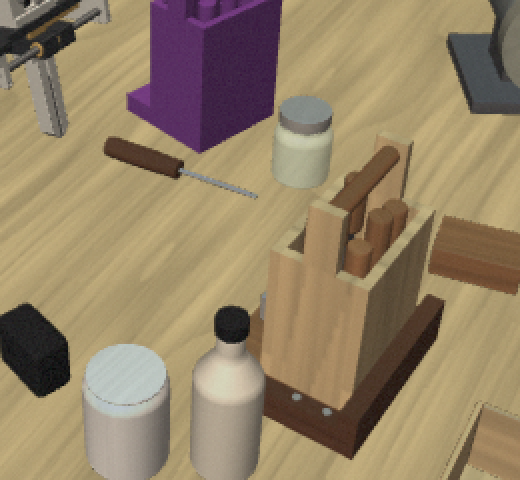

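The bar lies parallel to the back stop across the front (top crop from (140,240) to (352,248)). The crate is home, and the bystanders in these crops have not visibly moved. Handing in.

```bash
python3 -c "
from bench import robot
print(robot.close_job())"
```

```text
the job is handed in; nothing more can be done
None
```

I pushed the plywood crate low on its foot board with two spread fingers until it met the back stop. Then I swept the keeper bar round with the shut fingertips to its end stop and handed in the job. The hand-in gives no verdict; the last clock reading before it was about 16 s of the 64 s allowed.

- **Crate:** the last landmark readings put it within about 2 mm of home along the bay and 4 mm across it, inside the 7 mm and 12 mm limits. Pushing at the stop, the force rose to 16 N with no further motion.
- **Squareness:** in the last picture the board edge looked about 0.01–0.02 rad off the bay's angle, against the 0.08 limit. That is an estimate by eye from the pixel slope.
- **Keeper:** in the top picture the bar lies straight across the crate's front. The pin-to-tip landmarks put it at its end stop within measuring error. At the stop the force rose to 14 N without motion.
- **Bystanders:** those visible in the last views (tin, glue, jar, offcut, driver, tape) showed no visible shift. The hammer was outside the final crops, so I did not check it, but the arm never went near it.
- **Disagreements:** landmark readings scattered by a few millimetres. The worst was keeper_mid, 7 mm off the bar's line, while the pin and tip agreed with the picture. In the scene view the crate hides most of the shut bar, so the keeper check rests mainly on the top camera.

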